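# Rock a lamp battery out of its charging cradle

## Task

The lamp's battery pack sits tight on its pins in the charging cradle. Rock it gently side to side, pushing its top towards one sprung catch and then the other so that its ends click up a notch in turn, until it stands level and free on the catches: do not clamp it hard, shove it, pull it straight up or lean it past 15 degrees. Then lift it out, stand it upright on the floor of the wooden tray without banging it down, and let go; leave the jar, the bottle and the figure where they are.

Things in the scene. Friction and masses are not known exactly. Their poses are not given: they have to be found in the camera images.
- pack_center (a point): Centre (62 mm above its underside) of the loose black battery pack: a block 64 mm along its x, 52 mm along its y, 124 mm tall (z up), 0.28 to 0.46 kg, sides smooth from 33 mm up. At the start it stands seated in the cradle, axes parallel to the cradle's.
- pack: The battery pack, origin in the middle of its underside, which is hollow and fits over two pins. Its +y and -y end faces each carry two saw-tooth ribs, one over the other, 18 mm wide, standing out 6 mm, between 15 and 33 mm above the underside: sloping above, hooked below, 9 mm apart.
- pack_end_l (a point): Middle of the bottom edge of the pack's +y end (26 mm along its +y from its middle, on its underside). Its height over the seat tells how far this end has come up.
- pack_end_r (a point): Middle of the bottom edge of the pack's -y end (26 mm along its -y from its middle, on its underside). Its height over the seat tells how far this end has come up.
- cradle_seat (a point): Centre of the seat floor, 12 mm above the table, of the grey charging cradle; z up. A rim 24 mm high encloses the pack with 2 to 3 mm play; two brass pins 12 mm high stand on the seat. Push the pack's top along the cradle's y, towards one catch: it pivots there and the other end rises. A straight pull from the seat would take some 40 N.
- cradle: The cradle, fixed to the table: base 100 x 128 mm, 12 mm thick, origin under its middle on the table. At its +y and -y sides stand catch blocks, 28 mm wide, 42 to 58 mm from the middle, 44 mm high above the seat.
- catch_l: Sprung steel catch on the cradle's +y side, 31 mm above the seat, bearing on the pack's ribs. When its end has risen 9 mm (about 10 degrees of lean, 20 mm of travel at the top) it snaps under a rib and holds the end there when the push ends. The push, some 8 to 25 N near the top, falls off at the snap.
- catch_r: The same catch on the cradle's -y side. Each end has two notches, 9 and 18 mm above the seat; take the ends in turn, since two notches at once lean the pack too far. With both ends 18 mm up the pack stands free on the catches and lifts off without force.
- tray_in (a point): Centre of the inner floor (4 mm above the table) of the low wooden tray; axes along its sides, z up.
- tray: The wooden tray, fixed to the table: 150 x 150 mm outside, 16 mm high, walls and floor 4 mm thick; origin under its middle, on the table.
- jar: A small paint jar, 44 mm across and 60 mm high, origin under its middle; leave it alone.
- tall_bottle: A bottle, 36 mm across and 90 mm high, origin under its middle; leave it alone.
- figure: A small grey model figure on a round wooden foot 44 mm across, 84 mm high, origin under its foot; leave it alone.
There are look-alikes about, which are no part of the job. Several things look just like the tray: the one meant starts farthest from the robot's base.

How it is judged:
By the outcome, as a careful person would: the job done as asked, in the order asked, and still so for the second after the job is handed in, with the robot touching nothing.
It also fails if it takes over 72 s, if anything falls off the work surface, if the arm or the gripper's body presses on something with over 40 N, if the wrist force passes 120 N, or if a joint passes its speed limit or range.

## Robot

A 6-joint arm with a two-finger parallel gripper is mounted at the origin on the work surface. World frame = base frame: x ahead of the robot, y to its left, z up, the work surface at z = 0. Lengths are in m, angles in rad, forces in N, time in s.
With the tool pointing down it reaches from about 0.35 to 0.975 m from the base axis. Payload 7.1 kg.
Tool frame: the origin (TCP) lies on the centre line of the jaws, within the pads' length; the fingertips stand 11 mm ahead of it and the grasp point (between the pads) lies 8 mm behind it; z points along the fingers, y is the line along which they close (so a half turn about z gives the same grasp; the last joint's range is limited). The gripper opens to 88 mm and grips with 3 to 60 N. Pads are 20 mm wide; open, the fingers measure 115 mm over their backs; the gripper's body (75 mm by 178 mm) begins 61 mm behind the grasp point.
Start: joints at [-1.333, 0.423, 1.63, -0, 1.089, -0.019], TCP at [0.159, -0.604, 0.234] pointing down, gripper open.
Joint ranges: [-3, 3], [-0.9, 2.11], [0.09, 2.58], [-1.31, 4.45], [0.11, 2.69], [-2.54, 2.54]. Speed limits (rad/s): [2.39, 2.39, 3.01, 3.14, 3.14, 3.14].

## Interface

Orientations are given as a 3x3 rotation matrix whose columns are the frame's x, y, z axes.
In Python, from cell import robot, optics gives the robot as it stands.
- The arm moves only by the tool apply_moves, never from a script. Its argument "increments" is a list that holds one entry, the list of rows, each a list of 7 numbers: the finger opening in mm, from 0 to 87.8, then the shift along the tool's x, y, z in mm, then the turn, a rotation vector about the tool's x, y, z in degrees. In form: [[[hand, dx, dy, dz, ax, ay, az], ...]]. A call has 1 to 12 rows; each row is the pose to reach, as a shift and turn from the pose commanded when the call began, along the tool's axes at that moment; what a row does not reach only later rows make up. A row lasts 1/10 s, in which the tool goes at most 50 mm and 8.59 degrees, less where a joint would pass 70% of its speed; a pose out of reach is approached as far as the arm can. A call with a gripper value outside its range is refused whole. The fingers move at their own pace and stop on an object; "squeeze" is the grip in N (left out, the last holds). Time passes only in rows, so rows that repeat a pose let the fingers close. It gives the time, the measured TCP pose, the force, the opening and the grip force at its end, in the units of the state.
- robot.state(): the state, without advancing time (a new reading comes with each control period).
- optics.capture(name): name is "side" or "top" or "wrist"; returns the picture (480x640x3 uint8, red, green, blue); there is no depth.
- optics.camera_model(name): a dict with "fx", "fy", "cx", "cy" (pixels), "view" (4x4, takes a point from world to camera coordinates); the wrist camera has in their place "mount" (4x4, takes a point from camera to tool coordinates, whose origin is the TCP and whose axes are the flange's). Camera axes: x right, y up, looking along -z (the intrinsics and any distortion apply to the point x, -y, -z); pixel columns grow to the right and rows downward; lengths in m; the calibration is good to about 2 mm. A picture is of the moment at which its call begins: read the wrist's pose just before it. camera_model takes no time and is no camera call.
- robot.hand_in(): hands the job in; it is judged then, once.
The state is a dict: "time_s": time; "q": joint angles; "joint_vel": joint speeds; "effort": joint torques, N m; "tool_pos": TCP position; "tcp_rot": TCP orientation; "contact_force": force on the tool from outside, world axes, zero at the start; "wrist_torque": the same for the moment, N m; "grip_width": finger opening in m; "finger_force": force on a finger pad.
Only numpy, scipy, OpenCV 4.12 (cv2) and the standard library are available. Lean on these libraries where they do the work, as an engineer would, in place of code of your own. Each camera call takes 0.05 s, during which the arm holds its last target. There are 200 camera calls.

## Working session

There is one attempt and no reset: what is moved stays moved. The work goes in short steps, Python scripts to look and compute and a tool call to move; the robot and the scene stay as the last step left them, time stands still between calls to the robot, and variables do not carry over. Pictures are saved under pics/ and viewed, at most 10 in all, crops included, and the job is handed in when it is done.

Besides the shell and the picture viewer there is one more tool, called after ">>>" in YAML: its name, and indented under it one key for each argument. apply_moves: Moves the arm, as the interface text tells. Its arguments: {"type":"object","properties":{"increments":{"type":"array","items":{"type":"array","items":{"type":"array","items":{"type":"number"}}}},"squeeze":{"type":"number"}},"required":["increments"]}

```bash
mkdir -p pics; python3 - <<'E'
from cell import robot, optics
import cv2, numpy as np
for n in ("top","side"):
    im=optics.capture(n); cv2.imwrite(f"pics/{n}0.png",im[:,:,::-1]); 
    m=optics.camera_model(n); print(n,{k:(np.round(v,4).tolist() if k=='view' else v) for k,v in m.items()})
s=robot.state(); print(s['time_s'],s['tool_pos'],np.round(s['tcp_rot'],3).tolist(),s['contact_force'],s['grip_width'])
E
```

```text
top {'fx': 533.7313007076348, 'fy': 533.7313007076348, 'cx': 312.7917108287086, 'cy': 244.0052573044715, 'view': [[0.0157, -0.9997, 0.021, -0.0569], [0.9953, 0.0176, 0.0954, -0.4852], [-0.0958, 0.0194, 0.9952, -1.2222], [0.0, 0.0, 0.0, 1.0]]}
side {'fx': 452.4474162429752, 'fy': 452.4474162429752, 'cx': 329.0129320916171, 'cy': 240.625425489909, 'view': [[-0.9882, -0.1529, 0.0095, 0.4893], [0.0986, -0.5874, 0.8032, -0.1308], [-0.1173, 0.7947, 0.5956, -0.9639], [0.0, 0.0, 0.0, 1.0]]}
0.1 [ 0.15865223 -0.6039996   0.23297488] [[0.967, 0.254, -0.0], [0.254, -0.967, 0.001], [0.0, -0.001, -1.0]] [-0.09497131 -0.24333327 -0.17081276] 0.08792837904872322
```

View pics/top0.png

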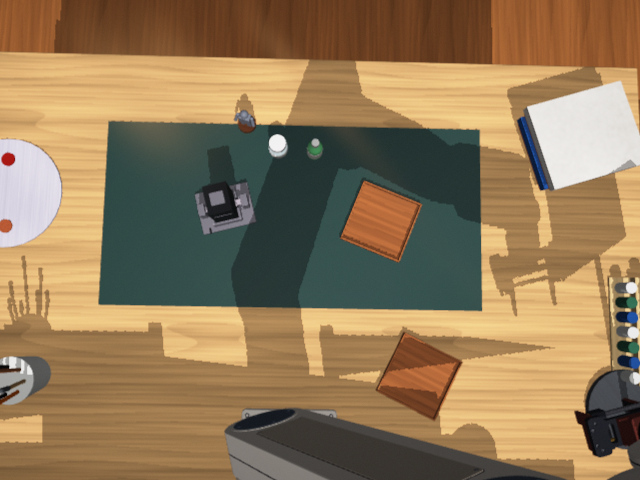

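View pics/side0.png

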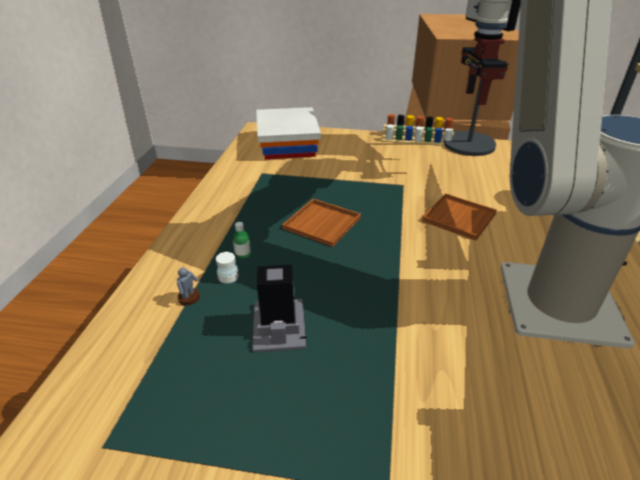

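The top view shows the pack in its grey cradle at (222,205), a wooden tray on the mat at (381,221) and a second tray at (419,375). The figure is at (246,120), the jar at (278,146) and the bottle at (315,149). In the side view the pack is at (276,295) and the trays at (321,222) and (459,215).

Candidates for the tray are top (381,221) and top (419,375). The one at (381,221) is farther from the base, so I choose it. Only one pack candidate is visible. I'll check both in a close crop.

```bash
cat > h.py <<'E'
import numpy as np, cv2
from cell import robot, optics
def ray(n,u,v):
    m=optics.camera_model(n); V=np.array(m['view']); R=V[:3,:3]; t=V[:3,3]
    d=R.T@np.array([(u-m['cx'])/m['fx'],-(v-m['cy'])/m['fy'],-1]); return -R.T@t,d
def atz(n,u,v,z):
    c,d=ray(n,u,v); return c+d*(z-c[2])/d[2]
def proj(n,p):
    m=optics.camera_model(n); V=np.array(m['view']); q=(V[:3,:3]@np.atleast_2d(p).T).T+V[:3,3]
    return np.c_[m['cx']+m['fx']*q[:,0]/-q[:,2], m['cy']-m['fy']*q[:,1]/-q[:,2]]
E
python3 - <<'E'
from h import *
a=cv2.imread("pics/top0.png");b=cv2.imread("pics/side0.png")
r=lambda x,f:cv2.resize(x,None,fx=f,fy=f,interpolation=cv2.INTER_CUBIC)
A=r(a[170:245,185:265],5); B=r(b[255:355,240:320],3.75); C=r(a[170:270,330:430],4)
o=np.zeros((600,800,3),np.uint8); o[:375,:400]=A; o[:375,400:700]=B
g=cv2.convertScaleAbs(r(a[170:270,330:430],2.2),alpha=1.2);o[378:598,:220]=g
cv2.imwrite("pics/crop.png",o)
for n,u,v,z in [("top",364,180,.016),("top",422,208,.016),("top",399,262,.016),("top",341,237,.016),("top",381,221,.004),("top",419,375,.004),("top",278,146,.06),("top",315,145,.09),("top",246,125,0),("top",219,199,.136)]: print(u,v,np.round(atz(n,u,v,z),4))
E
```

```text
364 180 [ 0.6421 -0.1685  0.016 ]
422 208 [ 0.5773 -0.307   0.016 ]
399 262 [ 0.448  -0.2522  0.016 ]
341 237 [ 0.5046 -0.1151  0.016 ]
381 221 [ 0.5461 -0.2112  0.004 ]
419 375 [ 0.1862 -0.3011  0.004 ]
278 146 [0.708  0.0356 0.06  ]
315 145 [ 0.7036 -0.049   0.09  ]
246 125 [0.7754 0.1173 0.    ]
219 199 [0.5682 0.1549 0.136 ]
```

View pics/crop.png

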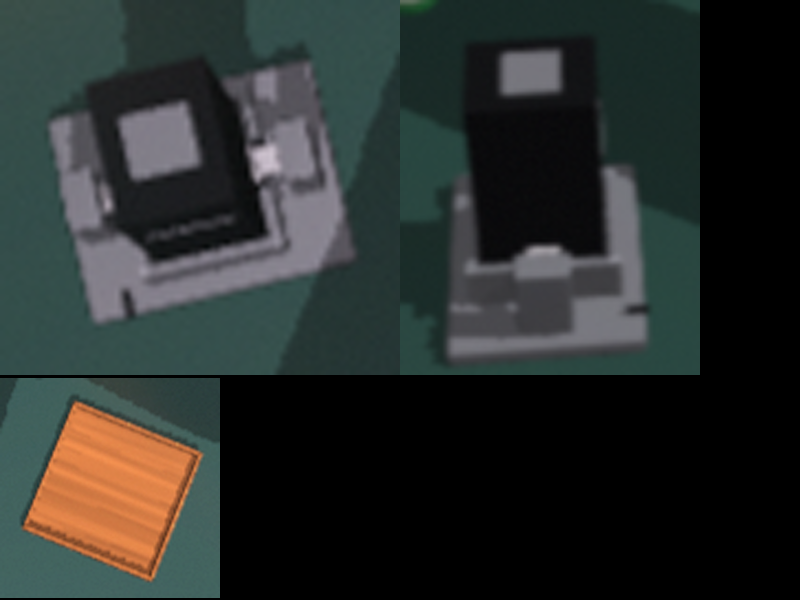

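The crops show a single black pack in the cradle, with catches left and right. The base-top corners in the top view are near (195,194), (247,182), (256,222) and (204,234). The tray is plain and empty. Next I fit the poses.

```bash
cat >> h.py <<'E'
from scipy.optimize import least_squares
def fit(obs,x0):
    # obs: list (cam,u,v,[local x,y,z])
    def f(x):
        c,s=np.cos(x[2]),np.sin(x[2])
        return np.concatenate([(proj(n,[x[0]+c*l[0]-s*l[1],x[1]+s*l[0]+c*l[1],l[2]])[0]-[u,v]) for n,u,v,l in obs])
    r=least_squares(f,x0,loss='soft_l1'); return r.x,np.round(r.fun.reshape(-1,2),1)
def plan(target,yaw):
    """shift in tool axes (mm) and turn (deg) to reach target with tool down, tool x along yaw"""
    s=robot.state(); R=np.array(s['tcp_rot'])
    G=np.array([[np.cos(yaw),np.sin(yaw),0],[np.sin(yaw),-np.cos(yaw),0],[0,0,-1]])
    rv=cv2.Rodrigues(R.T@G)[0].ravel()
    return np.round(R.T@(np.array(target)-s['tool_pos'])*1e3,1),np.round(np.degrees(rv),2)
E
python3 - <<'E'
from h import *
T=lambda u,v:(185+u/5-.4,170+v/5-.4)
S=lambda u,v:(240+(u-400)/3.75-.4,255+v/3.75-.4)
b=[("top",*T(50,120),[.05,.064,.012]),("top",*T(310,60),[.05,-.064,.012]),("top",*T(355,260),[-.05,-.064,.012]),("top",*T(93,322),[-.05,.064,.012]),
   ("side",*S(448,345),[.05,.064,.012]),("side",*S(648,342),[-.05,.064,.012])]
print("cradle",*fit(b,[.55,.15,.25]))
p=[("top",*T(88,90),[.032,.026,.136]),("top",*T(207,58),[.032,-.026,.136]),("top",*T(238,180),[-.032,-.026,.136]),("top",*T(115,213),[-.032,.026,.136]),
   ("side",*S(465,40),[.032,-.026,.136]),("side",*S(595,37),[-.032,-.026,.136]),("side",*S(605,107),[-.032,.026,.136]),("side",*S(465,107),[.032,.026,.136])]
x,r=fit(p,[.57,.155,.25]);print("pack",x,np.degrees(x[2]),r)
t=[("top",u,v,[a,c,.016]) for u,v,a,c in [(364,180,.075,.075),(422,208,.075,-.075),(399,262,-.075,-.075),(341,237,-.075,.075)]]
print("tray",*fit(t,[.545,-.21,.4]))
print(plan([x[0],x[1],.235],x[2]))
E
```

```text
cradle [0.57010992 0.15987178 0.23950455] [[-0.5 -0.6]
 [ 0.5 -0.2]
 [ 0.4  0.5]
 [-0.5 -0. ]
 [-0.1  1.1]
 [ 0.3 -1.4]]
pack [0.57138519 0.15988407 0.25177787] 14.425809230452593 [[-0.7 -1.8]
 [-0.6 -0.9]
 [-0.2  3.5]
 [ 0.4  2.5]
 [ 0.6 -0.2]
 [ 0.4 -1.3]
 [-1.3 -1.5]
 [-0.3  0.6]]
tray [ 0.54436736 -0.21061629 -0.38871834] [[ 0.5 -0. ]
 [ 0.6 -3.3]
 [-0.2  0.6]
 [-1.   0.5]]
(array([ 593.2, -634. ,   -1.1]), array([-0.08, -0.  ,  0.29]))
```

>>> apply_moves:
  increments:
    - [[87.8,593,-634,0,0,0,0],[87.8,593,-634,0,0,0,0],[87.8,593,-634,0,0,0,0],[87.8,593,-634,0,0,0,0],[87.8,593,-634,0,0,0,0],[87.8,593,-634,0,0,0,0],[87.8,593,-634,0,0,0,0],[87.8,593,-634,0,0,0,0],[87.8,593,-634,0,0,0,0],[87.8,593,-634,0,0,0,0],[87.8,593,-634,0,0,0,0],[87.8,593,-634,0,0,0,0]]
  squeeze: 10

```text
time_s: 1.3
tool_pos: [0.4444, -0.0745, 0.2337]
tcp_rot: [[0.967, 0.254, 0.0], [0.254, -0.967, -0.0], [0.0, 0.0, -1.0]]
contact_force: [0.9, -1.2, -0.2]
grip_width: 0.0879
finger_force: 0.0
```

>>> apply_moves:
  increments:
    - [[87.8,181,-195,0,0,0,0],[87.8,181,-195,0,0,0,0],[87.8,181,-195,0,0,0,0],[87.8,181,-195,0,0,0,0],[87.8,181,-195,0,0,0,0],[87.8,181,-195,0,0,0,0],[87.8,181,-195,0,0,0,0],[87.8,181,-195,0,0,0,0],[87.8,181,-195,0,0,0,0]]

```text
time_s: 2.2
tool_pos: [0.5685, 0.1564, 0.2335]
tcp_rot: [[0.968, 0.253, -0.001], [0.253, -0.968, -0.001], [-0.001, 0.0, -1.0]]
contact_force: [-1.0, -0.2, 0.6]
grip_width: 0.0877
finger_force: 0.0
```

```bash
python3 - <<'E'
from h import *
s=robot.state(); im=optics.capture("wrist"); cv2.imwrite("pics/w0.png",im[:,:,::-1])
m=optics.camera_model("wrist"); M=np.array(m['mount']); print(m['fx'],m['cx'],m['cy'],np.round(M,3).tolist(),[k for k in m])
R=np.array(s['tcp_rot']);p=np.array(s['tool_pos']);print(s['time_s'],p,s['contact_force'])
print(plan([.5705,.160,.235],.2455))
Mi=np.linalg.inv(M)
def pw(P):
    q=Mi[:3,:3]@(R.T@(np.array(P)-p))+Mi[:3,3]; return [m['cx']+m['fx']*q[0]/-q[2],m['cy']-m['fy']*q[1]/-q[2]]
c,sn=np.cos(.2455),np.sin(.2455)
for z,a,b in [(.136,.032,.026),(.012,.05,.064)]:
  for i,j in((1,1),(1,-1),(-1,-1),(-1,1)): print(z,np.round(pw([.5705+c*a*i-sn*b*j,.16+sn*a*i+c*b*j,z])))
E
```

```text
375.8101228519127 317.45708038184756 240.1923773564309 [[-0.0, 0.956, 0.294, 0.081], [1.0, 0.0, 0.0, -0.001], [0.0, 0.294, -0.956, -0.151], [0.0, 0.0, 0.0, 1.0]] ['fx', 'fy', 'cx', 'cy', 'mount']
2.2 [0.56849668 0.15643311 0.23345823] [-0.96305384 -0.24477803  0.59972489]
(array([ 2.7, -3. , -1.3]), array([0.01, 0.05, 0.55]))
0.136 [276. 195.]
0.136 [354. 196.]
0.136 [350. 284.]
0.136 [278. 284.]
0.012 [250. 153.]
0.012 [382. 155.]
0.012 [376. 252.]
0.012 [254. 251.]
```

View pics/w0.png

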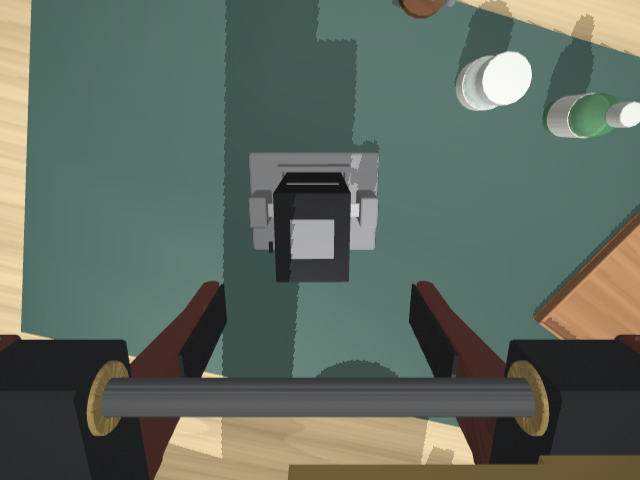

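The wrist view shows the pack top at (274,193)–(350,282) and the cradle corners at (250,153), (378,152), (376,249) and (254,249). These match the fit to within about 2 mm, and the fingers straddle the pack along the cradle's y. I'll descend with the hand open.

>>> apply_moves:
  increments:
    - [[87.8,2,-2,30,0,0,0],[87.8,2,-2,70,0,0,0],[87.8,2,-2,100,0,0,0],[87.8,2,-2,112,0,0,0],[87.8,2,-2,112,0,0,0],[87.8,2,-2,112,0,0,0]]

```text
time_s: 2.85
tool_pos: [0.5716, 0.1601, 0.1229]
tcp_rot: [[0.967, 0.253, 0.001], [0.253, -0.967, 0.0], [0.001, 0.0, -1.0]]
contact_force: [0.2, -0.1, -0.2]
grip_width: 0.088
finger_force: 0.0
```

```bash
python3 - <<'E'
from h import *
s=robot.state();print(s['time_s'],s['contact_force'],s['wrist_torque'],plan([.5705,.161,.121],.2455))
E
```

```text
2.85 [ 0.1931939  -0.13975822 -0.15296691] [ 0.03221716 -0.00284453  0.00175074] (array([-0.9, -1.1,  1.9]), array([ 0.  , -0.08,  0.6 ]))
```

>>> apply_moves:
  increments:
    - [[87.8,0,-8,0,0,0,0],[87.8,0,-14,0,0,0,0],[87.8,0,-17,0,0,0,0],[87.8,0,-19,0,0,0,0],[87.8,0,-21,0,0,0,0],[87.8,0,-23,0,0,0,0],[87.8,0,-25,0,0,0,0],[87.8,0,-27,0,0,0,0],[87.8,0,-27,0,0,0,0]]

```text
time_s: 3.75
tool_pos: [0.566, 0.1849, 0.1236]
tcp_rot: [[0.967, 0.255, 0.004], [0.255, -0.967, -0.003], [0.003, 0.004, -1.0]]
contact_force: [3.4, -11.6, 8.2]
grip_width: 0.0878
finger_force: 6.1
```

>>> apply_moves:
  increments:
    - [[87.8,0,-2,0,0,0,0],[87.8,0,-4,0,0,0,0],[87.8,0,-6,0,0,0,0],[87.8,0,-6,0,0,0,0]]

```text
time_s: 4.15
tool_pos: [0.5646, 0.1914, 0.1236]
tcp_rot: [[0.967, 0.255, 0.005], [0.255, -0.967, -0.001], [0.004, 0.002, -1.0]]
contact_force: [2.9, -6.1, 5.7]
grip_width: 0.0878
finger_force: 3.5
```

>>> apply_moves:
  increments:
    - [[87.8,0,-2,0,0,0,0],[87.8,0,-2,0,0,0,0]]

```text
time_s: 4.35
tool_pos: [0.5635, 0.1938, 0.1231]
tcp_rot: [[0.967, 0.255, 0.004], [0.255, -0.967, -0.001], [0.003, 0.002, -1.0]]
contact_force: [1.8, -4.4, 5.5]
grip_width: 0.0877
finger_force: 3.3
```

>>> apply_moves:
  increments:
    - [[87.8,0,-2,0,0,0,0],[87.8,0,-2,0,0,0,0]]

```text
time_s: 4.55
tool_pos: [0.5633, 0.1949, 0.1232]
tcp_rot: [[0.967, 0.255, 0.004], [0.255, -0.967, -0.002], [0.003, 0.003, -1.0]]
contact_force: [3.3, -10.0, 9.0]
grip_width: 0.0881
finger_force: 5.9
```

```bash
python3 - <<'E'
from h import *
a=optics.capture("wrist")[:,:,::-1]; b=optics.capture("side")[:,:,::-1]
o=np.zeros((600,800,3),np.uint8); o[:480,:400]=cv2.resize(a[:,120:520],(400,480)); o[:450,405:765]=cv2.resize(b[230:355,220:320],(360,450),interpolation=cv2.INTER_CUBIC)
cv2.imwrite("pics/l1.png",o)
E
```

```text
(no output)
```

View pics/l1.png

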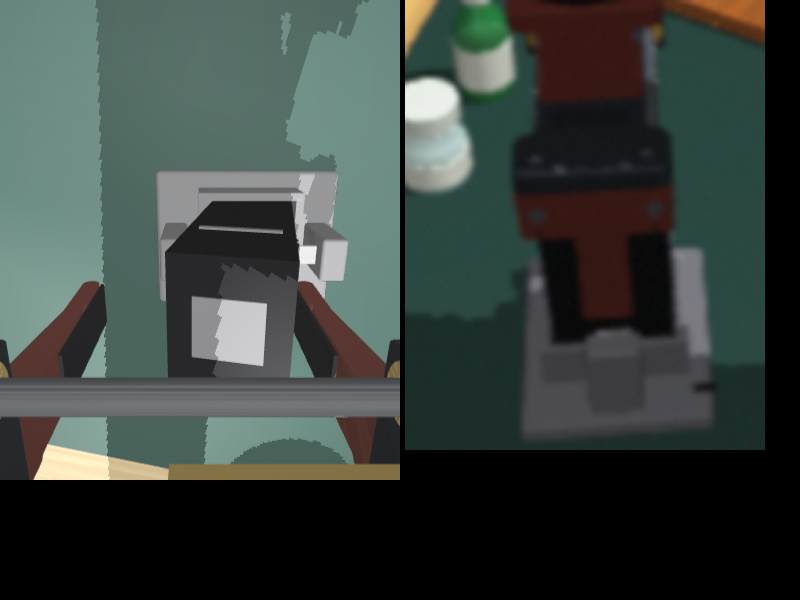

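The wrist view shows the pack leaning towards catch_l, with its front top edge from (286,254) to (417,262) in full-frame pixels. The -y catch (catch_r) is at (428,254). I'll fit the lean.

```bash
cat >> h.py <<'E'
from scipy.spatial.transform import Rotation as Ro
def wproj(P,s):
    m=optics.camera_model("wrist"); Mi=np.linalg.inv(np.array(m['mount'])); R=np.array(s['tcp_rot']);p=np.array(s['tool_pos'])
    q=(Mi[:3,:3]@(R.T@(np.atleast_2d(P)-p).T)).T+Mi[:3,3]
    return np.c_[m['cx']+m['fx']*q[:,0]/-q[:,2],m['cy']-m['fy']*q[:,1]/-q[:,2]]
def lean(L,px,s,yaw=.2455,C=(.5705,.161)):
    """L local pts (underside origin), px pixels -> theta deg (+ = top toward cradle +y), end heights over seat, fit residual"""
    Rz=Ro.from_euler('z',yaw).as_matrix()
    def pose(x): return Rz@Ro.from_euler('xz',[-x[3],x[4]]).as_matrix(), np.r_[C,.012]+Rz@x[:3]
    def f(x):
        A,t=pose(x); return np.r_[(wproj((A@np.array(L).T).T+t,s)-px).ravel(), x[0]/.003, x[4]/.01]
    r=least_squares(f,[0,0,.005,.1,0]); A,t=pose(r.x)
    h=[((A@[0,y,0])+t)[2]-.012 for y in(.026,-.026)]
    return np.degrees(r.x[3]),np.round(np.array(h)*1e3,1),np.round(r.x*1e3,1),np.round(r.fun[:-2],1)
E
python3 - <<'E'
from h import *
s=robot.state()
# label size from w0 (s then was at z .2335)
s0=dict(tool_pos=[.56849668,.15643311,.23345823],tcp_rot=[[.968,.253,-.001],[.253,-.968,-.001],[-.001,0,-1]])
c=[[.032,.026,.124],[.032,-.026,.124],[-.032,-.026,.124],[-.032,.026,.124]]
print(lean(c,np.array([[274,193],[350,192],[349,282],[275,282]]),s0))
lab=lambda a,b:[[.032-.064*a,.026-.052*b,.124] for a,b in [(a,.24),(a,.79),(b,.79),(b,.24)]]
L=c[:2]+[[.0325-.064*.30,.026-.052*.22,.124],[.032-.064*.30,.026-.052*.79,.124],[.032-.064*.745,.026-.052*.79,.124],[.032-.064*.745,.026-.052*.22,.124]]
px=np.array([[166,254],[297,262],[192,295],[267,303],[263,367],[191,356]])+[120,0]
print(lean(L,px,s)); print(lean(L[:2],px[:2],s),s['time_s'],s['contact_force'])
E
```

```text
(np.float64(-1.8645687661010835), array([ 1.3, -0.4]), array([  1.8,   4.6,   0.5, -32.5,   3.7]), array([-1. , -0.2,  1.2,  0.9, -0.7, -0.6,  0.6, -0. ]))
(np.float64(11.357922548345947), array([-3.2,  7. ]), array([  0.5,  -1.4,   1.9, 198.2,   4.1]), array([-0.4, -2.2,  0.8, -0.6,  1. ,  1.5, -1.5,  1.5, -1.6, -1.3,  1.7,
        1.2]))
(np.float64(8.692083607804294), array([-4.6,  3.3]), array([ -0.8,   4.1,  -0.6, 151.7,   0.2]), array([-0., -0.,  0., -0.])) 4.65 [  3.20595202 -10.1959486    7.10213157]
```

>>> apply_moves:
  increments:
    - [[87.8,0,4,0,0,0,0],[87.8,0,10,0,0,0,0],[87.8,0,16,0,0,0,0],[87.8,0,16,0,0,0,0]]

```text
time_s: 5.05
tool_pos: [0.5654, 0.1802, 0.1214]
tcp_rot: [[0.967, 0.253, -0.001], [0.253, -0.967, -0.0], [-0.001, -0.0, -1.0]]
contact_force: [-0.8, -0.1, 0.1]
grip_width: 0.0877
finger_force: 0.0
```

```bash
cat >> h.py <<'E'
def label(im):
    h=cv2.cvtColor(im,cv2.COLOR_RGB2HSV); m=((h[...,1]<50)&(h[...,2]>95)).astype(np.uint8); m[:,:250]=0;m[:,430:]=0;m[374:]=0
    m=cv2.morphologyEx(m,cv2.MORPH_OPEN,np.ones((5,5)))
    n,l,st,c=cv2.connectedComponentsWithStats(m); out=[]
    for i in range(1,n):
        if st[i,4]>1500:
            k=max(cv2.findContours((l==i).astype(np.uint8),0,1)[0],key=cv2.contourArea)
            q=cv2.boxPoints(cv2.minAreaRect(k)); out.append((st[i].tolist(),np.round(q).tolist()))
    return out
E
python3 - <<'E'
from h import *
s=robot.state(); im=optics.capture("wrist"); cv2.imwrite("pics/l2.png",im[:,:,::-1])
print(s['time_s'],s['tool_pos'],s['contact_force'],s['finger_force']); print(label(im)); print(label(cv2.imread("pics/w0.png")[:,:,::-1]))
E
```

```text
5.05 [0.56538433 0.18016057 0.12142457] [-0.79278083 -0.07405508  0.06405667] 0.0
[([254, 167, 176, 136, 10029], [[254.0, 167.0], [429.0, 167.0], [429.0, 302.0], [254.0, 302.0]]), ([282, 296, 76, 69, 4707], [[278.0, 360.0], [282.0, 295.0], [359.0, 300.0], [355.0, 365.0]])]
[([250, 152, 129, 98, 4952], [[250.0, 152.0], [378.0, 152.0], [378.0, 249.0], [250.0, 249.0]]), ([290, 219, 44, 40, 1731], [[290.0, 219.0], [333.0, 219.0], [333.0, 258.0], [290.0, 258.0]])]
```

View pics/l2.png

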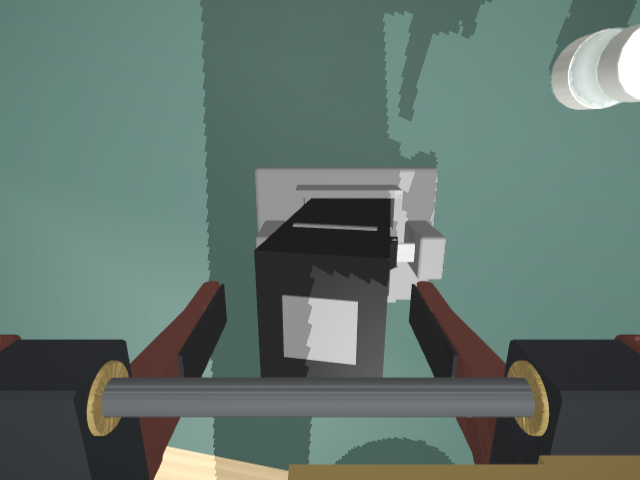

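The pack stays leaned with no force on it: its front top edge starts at (256,250) and the label is at (282,296)–(358,365). So the -y end has snapped up a notch. Next I push towards catch_r.

>>> apply_moves:
  increments:
    - [[87.8,0,5,0,0,0,0],[87.8,0,11,0,0,0,0],[87.8,0,15,0,0,0,0],[87.8,0,18,0,0,0,0],[87.8,0,20,0,0,0,0],[87.8,0,22,0,0,0,0],[87.8,0,24,0,0,0,0],[87.8,0,26,0,0,0,0]]

```text
time_s: 5.9
tool_pos: [0.5722, 0.1575, 0.1226]
tcp_rot: [[0.967, 0.253, 0.0], [0.253, -0.967, 0.003], [0.001, -0.003, -1.0]]
contact_force: [-5.0, 11.1, 8.8]
grip_width: 0.0878
finger_force: 6.1
```

>>> apply_moves:
  increments:
    - [[87.8,0,2,0,0,0,0],[87.8,0,4,0,0,0,0]]

```text
time_s: 6.1
tool_pos: [0.5735, 0.1542, 0.123]
tcp_rot: [[0.967, 0.253, 0.001], [0.253, -0.967, 0.004], [0.002, -0.003, -1.0]]
contact_force: [-4.7, 12.3, 9.6]
grip_width: 0.0879
finger_force: 6.4
```

>>> apply_moves:
  increments:
    - [[87.8,0,2,0,0,0,0],[87.8,0,4,0,0,0,0]]

```text
time_s: 6.3
tool_pos: [0.5747, 0.1506, 0.1232]
tcp_rot: [[0.967, 0.253, 0.002], [0.253, -0.967, 0.004], [0.003, -0.004, -1.0]]
contact_force: [-4.0, 12.9, 10.8]
grip_width: 0.0876
finger_force: 6.9
```

>>> apply_moves:
  increments:
    - [[87.8,0,2,0,0,0,0],[87.8,0,4,0,0,0,0]]

```text
time_s: 6.5
tool_pos: [0.5758, 0.147, 0.1233]
tcp_rot: [[0.967, 0.253, 0.002], [0.253, -0.967, 0.005], [0.003, -0.004, -1.0]]
contact_force: [-4.5, 14.1, 10.5]
grip_width: 0.0879
finger_force: 7.4
```

>>> apply_moves:
  increments:
    - [[87.8,0,2,0,0,0,0],[87.8,0,4,0,0,0,0]]

```text
time_s: 6.7
tool_pos: [0.5767, 0.1415, 0.1226]
tcp_rot: [[0.967, 0.255, 0.002], [0.255, -0.967, 0.002], [0.002, -0.001, -1.0]]
contact_force: [-0.9, 3.1, 1.5]
grip_width: 0.0879
finger_force: 1.7
```

The force fell at 19 mm, with the pack roughly level, so the +y end has snapped. Next is the -y end again: raise 8 mm and push towards catch_l.

>>> apply_moves:
  increments:
    - [[87.8,0,-6,-2,0,0,0],[87.8,0,-18,-8,0,0,0],[87.8,0,-30,-8,0,0,0],[87.8,0,-35,-8,0,0,0],[87.8,0,-38,-8,0,0,0],[87.8,0,-40,-8,0,0,0],[87.8,0,-42,-8,0,0,0],[87.8,0,-44,-8,0,0,0],[87.8,0,-46,-8,0,0,0]]

```text
time_s: 7.6
tool_pos: [0.5653, 0.183, 0.1302]
tcp_rot: [[0.967, 0.254, 0.001], [0.254, -0.967, -0.003], [0.001, 0.003, -1.0]]
contact_force: [1.8, -9.6, 8.0]
grip_width: 0.0882
finger_force: 5.3
```

>>> apply_moves:
  increments:
    - [[87.8,0,-2,0,0,0,0],[87.8,0,-4,0,0,0,0]]

```text
time_s: 7.8
tool_pos: [0.5653, 0.1861, 0.1311]
tcp_rot: [[0.967, 0.255, 0.003], [0.255, -0.967, -0.004], [0.002, 0.004, -1.0]]
contact_force: [2.1, -15.6, 14.0]
grip_width: 0.0882
finger_force: 8.3
```

>>> apply_moves:
  increments:
    - [[87.8,0,-2,0,0,0,0],[87.8,0,-4,0,0,0,0]]

```text
time_s: 8.0
tool_pos: [0.5651, 0.1891, 0.1319]
tcp_rot: [[0.967, 0.255, 0.005], [0.255, -0.967, -0.005], [0.004, 0.006, -1.0]]
contact_force: [2.8, -21.5, 19.8]
grip_width: 0.0881
finger_force: 11.3
```

>>> apply_moves:
  increments:
    - [[87.8,0,-1,0,0,0,0],[87.8,0,-2,0,0,0,0]]

```text
time_s: 8.2
tool_pos: [0.565, 0.1906, 0.1324]
tcp_rot: [[0.967, 0.255, 0.006], [0.255, -0.967, -0.005], [0.004, 0.007, -1.0]]
contact_force: [2.8, -22.7, 21.2]
grip_width: 0.0881
finger_force: 12.2
```

>>> apply_moves:
  increments:
    - [[87.8,0,-1,0,0,0,0],[87.8,0,-2,0,0,0,0]]

```text
time_s: 8.4
tool_pos: [0.5643, 0.1936, 0.1321]
tcp_rot: [[0.967, 0.254, 0.006], [0.254, -0.967, -0.003], [0.005, 0.004, -1.0]]
contact_force: [1.7, -4.0, 2.6]
grip_width: 0.0875
finger_force: 1.8
```

The force dropped from 23 N to 4 N, so the -y end is at its second notch. Now the +y end.

>>> apply_moves:
  increments:
    - [[87.8,0,6,-2,0,0,0],[87.8,0,16,-4,0,0,0],[87.8,0,26,-4,0,0,0],[87.8,0,31,-4,0,0,0],[87.8,0,34,-4,0,0,0],[87.8,0,36,-4,0,0,0],[87.8,0,38,-4,0,0,0],[87.8,0,40,-4,0,0,0],[87.8,0,42,-4,0,0,0],[87.8,0,44,-4,0,0,0]]

```text
time_s: 9.4
tool_pos: [0.5728, 0.1556, 0.1345]
tcp_rot: [[0.967, 0.254, 0.001], [0.254, -0.967, 0.003], [0.001, -0.003, -1.0]]
contact_force: [-2.5, 9.7, 8.4]
grip_width: 0.088
finger_force: 5.2
```

>>> apply_moves:
  increments:
    - [[87.8,0,2,0,0,0,0],[87.8,0,4,0,0,0,0]]

```text
time_s: 9.6
tool_pos: [0.574, 0.1521, 0.1349]
tcp_rot: [[0.967, 0.254, 0.001], [0.254, -0.967, 0.004], [0.002, -0.003, -1.0]]
contact_force: [-5.2, 10.8, 8.1]
grip_width: 0.0876
finger_force: 5.7
```

>>> apply_moves:
  increments:
    - [[87.8,0,2,0,0,0,0],[87.8,0,4,0,0,0,0]]

```text
time_s: 9.8
tool_pos: [0.5751, 0.1485, 0.1351]
tcp_rot: [[0.967, 0.254, 0.002], [0.254, -0.967, 0.004], [0.003, -0.003, -1.0]]
contact_force: [-4.0, 11.8, 9.6]
grip_width: 0.0877
finger_force: 6.2
```

>>> apply_moves:
  increments:
    - [[87.8,0,2,0,0,0,0],[87.8,0,4,0,0,0,0]]

```text
time_s: 10.0
tool_pos: [0.5762, 0.1446, 0.1351]
tcp_rot: [[0.967, 0.254, 0.002], [0.254, -0.967, 0.004], [0.003, -0.003, -1.0]]
contact_force: [-2.1, 7.0, 5.1]
grip_width: 0.0876
finger_force: 3.4
```

>>> apply_moves:
  increments:
    - [[87.8,0,2,0,0,0,0],[87.8,0,3,0,0,0,0]]

```text
time_s: 10.2
tool_pos: [0.5765, 0.1396, 0.1339]
tcp_rot: [[0.967, 0.254, 0.0], [0.254, -0.967, 0.0], [0.0, -0.0, -1.0]]
contact_force: [-0.1, 3.4, 2.7]
grip_width: 0.0878
finger_force: 2.0
```

>>> apply_moves:
  increments:
    - [[87.8,0,-4,0,0,0,0],[87.8,0,-12,0,0,0,0],[87.8,0,-20,0,0,0,0],[87.8,0,-20,0,0,0,0],[87.8,0,-20,0,0,0,0]]

```text
time_s: 10.7
tool_pos: [0.5712, 0.1589, 0.1335]
tcp_rot: [[0.967, 0.255, -0.0], [0.255, -0.967, -0.0], [-0.0, 0.0, -1.0]]
contact_force: [-0.2, 0.1, 0.1]
grip_width: 0.0876
finger_force: 0.0
```

```bash
python3 - <<'E'
from h import *
s=robot.state(); im=optics.capture("wrist"); sd=optics.capture("side")
o=np.zeros((480,800,3),np.uint8); o[:,:440]=im[:,100:540,::-1]; o[:450,441:800]=cv2.resize(sd[230:355,220:320,::-1],(359,450),interpolation=cv2.INTER_CUBIC)
cv2.imwrite("pics/l3.png",o)
print(s['time_s'],s['tool_pos'],s['contact_force'],s['finger_force']); print(label(im))
E
```

```text
10.7 [0.57115596 0.15885583 0.13353165] [-0.18218731  0.09450838  0.06871453] 0.0
[([250, 165, 155, 129, 7737], [[250.0, 165.0], [404.0, 165.0], [404.0, 293.0], [250.0, 293.0]]), ([280, 302, 79, 66, 5072], [[280.0, 302.0], [358.0, 302.0], [358.0, 367.0], [280.0, 367.0]])]
```

View pics/l3.png

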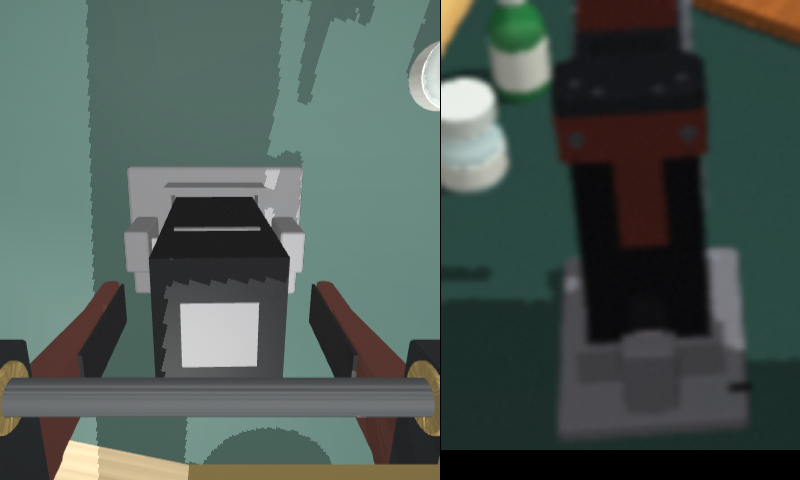

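The pack is level: its front top edge runs from (250,258) to (389,258) and the label is square. Next I check its height.

```bash
python3 - <<'E'
from h import *
s=robot.state()
c=[[.032,.026,.124],[.032,-.026,.124]]
L=c+[[.032-.064*.30,.026-.052*.21,.124],[.032-.064*.30,.026-.052*.79,.124],[.032-.064*.745,.026-.052*.79,.124],[.032-.064*.745,.026-.052*.21,.124]]
px=np.array([[249.5,258],[389.5,258],[280,302],[358.5,302],[358.5,367.5],[280,367.5]])
print(lean(L,px,s))
E
```

```text
(np.float64(-0.6469171761345119), array([18.2, 17.6]), array([  2.1,  -1.2,  17.9, -11.3,   6.1]), array([-0.2, -1.4,  0.5, -1.2,  0.2,  1.8,  0.1,  1.7, -2.5, -0.4,  1.9,
       -0.2]))
```

Both ends are 18 mm up. I'll lower, grip gently and lift.

>>> apply_moves:
  increments:
    - [[87.8,2,-1,10,0,0,0],[87.8,2,-1,20,0,0,0],[60,2,-1,20,0,0,0],[50,2,-1,20,0,0,0],[48,2,-1,20,0,0,0],[48,2,-1,20,0,0,0],[48,2,-1,20,0,0,0],[48,2,-1,20,0,0,0],[48,2,-1,20,0,0,0]]
  squeeze: 14

```text
time_s: 11.7
tool_pos: [0.5731, 0.1604, 0.1139]
tcp_rot: [[0.967, 0.254, 0.0], [0.254, -0.967, 0.001], [0.001, -0.0, -1.0]]
contact_force: [-0.1, 2.0, -0.3]
grip_width: 0.0519
finger_force: 14.0
```

Gripped at 51.9 mm. Lifting slowly.

>>> apply_moves:
  increments:
    - [[48,0,0,-3,0,0,0],[48,0,0,-7,0,0,0],[48,0,0,-12,0,0,0],[48,0,0,-18,0,0,0],[48,0,0,-26,0,0,0],[48,0,0,-36,0,0,0],[48,0,0,-50,0,0,0],[48,0,0,-70,0,0,0],[48,0,0,-95,0,0,0],[48,0,0,-120,0,0,0],[48,0,0,-130,0,0,0],[48,0,0,-130,0,0,0]]

```text
time_s: 12.9
tool_pos: [0.5741, 0.1602, 0.246]
tcp_rot: [[0.967, 0.254, 0.004], [0.254, -0.967, 0.001], [0.004, 0.0, -1.0]]
contact_force: [0.0, 0.0, -5.6]
grip_width: 0.0521
finger_force: 14.0
```

```bash
python3 - <<'E'
from h import *
s=robot.state(); sd=optics.capture("side"); cv2.imwrite("pics/s4.png",sd[:,:,::-1])
print(s['time_s'],s['contact_force'],s['grip_width'])
print(plan([.5444,-.2106,.245],.2455),plan([.5444,-.2106,.245],-.3887))
E
```

```text
12.9 [ 0.02936909  0.0136279  -5.56740405] 0.05207884992893791
(array([-122. ,  351.1,   -0.8]), array([ 0.01, -0.08,  0.65])) (array([-122. ,  351.1,   -0.8]), array([-2.000e-02, -8.000e-02,  3.698e+01]))
```

View pics/s4.png

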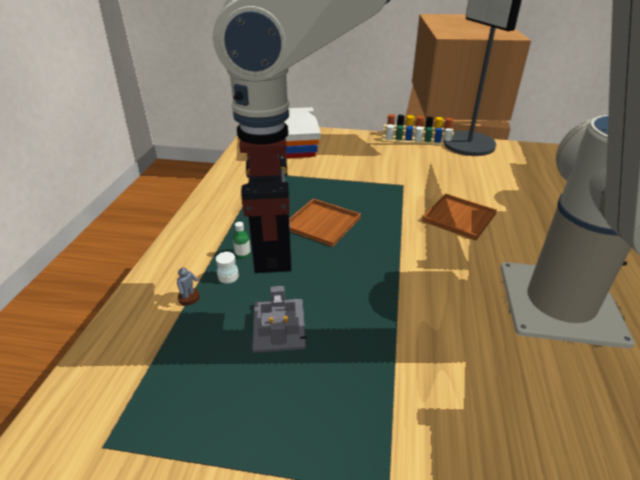

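The pack is held upright at (270,240) and clear of the cradle, whose pins at (270,317) and (285,317) are now visible. I'll carry it to the tray.

>>> apply_moves:
  increments:
    - [[48,-3,8,0,0,0,0],[48,-10,29,0,0,0,0],[48,-22,63,0,0,0,0],[48,-35,101,0,0,0,0],[48,-48,138,0,0,0,0],[48,-61,175,0,0,0,0],[48,-74,213,0,0,0,0],[48,-87,250,0,0,0,0],[48,-100,288,0,0,0,0],[48,-112,322,0,0,0,0],[48,-119,343,0,0,0,0],[48,-122,351,0,0,0,0]]

```text
time_s: 14.15
tool_pos: [0.5428, -0.2128, 0.2421]
tcp_rot: [[0.968, 0.252, -0.003], [0.252, -0.968, 0.0], [-0.002, -0.001, -1.0]]
contact_force: [-0.9, -0.5, -3.9]
grip_width: 0.0519
finger_force: 14.0
```

>>> apply_moves:
  increments:
    - [[48,0,0,8,0,0,0],[48,0,0,28,0,0,0],[48,0,0,58,0,0,0],[48,0,0,88,0,0,0],[48,0,0,114,0,0,0],[48,0,0,130,0,0,0],[48,0,0,138,0,0,0],[48,0,0,140,0,0,0],[48,0,0,140,0,0,0],[48,0,0,140,0,0,0]]

```text
time_s: 15.15
tool_pos: [0.5448, -0.2105, 0.1045]
tcp_rot: [[0.967, 0.254, 0.001], [0.254, -0.967, -0.001], [0.001, 0.001, -1.0]]
contact_force: [-0.2, 0.1, -4.0]
grip_width: 0.0522
finger_force: 14.0
```

```bash
python3 - <<'E'
from h import *
s=robot.state(); a=optics.capture("top");b=optics.capture("side")
o=np.zeros((480,800,3),np.uint8)
o[:,:400]=cv2.resize(a[140:284,320:440,::-1],(400,480),interpolation=cv2.INTER_CUBIC); o[:,400:]=cv2.resize(b[130:274,260:380,::-1],(400,480),interpolation=cv2.INTER_CUBIC)
cv2.imwrite("pics/s5.png",o)
print(s['time_s'],s['tool_pos'],np.round(s['tcp_rot'],3).tolist(),s['contact_force'],s['grip_width'])
E
```

```text
15.15 [ 0.54484702 -0.21048041  0.10454482] [[0.967, 0.254, 0.001], [0.254, -0.967, -0.001], [0.001, 0.001, -1.0]] [-0.22999063  0.05094109 -3.95682091] 0.052245550176806904
```

View pics/s5.png

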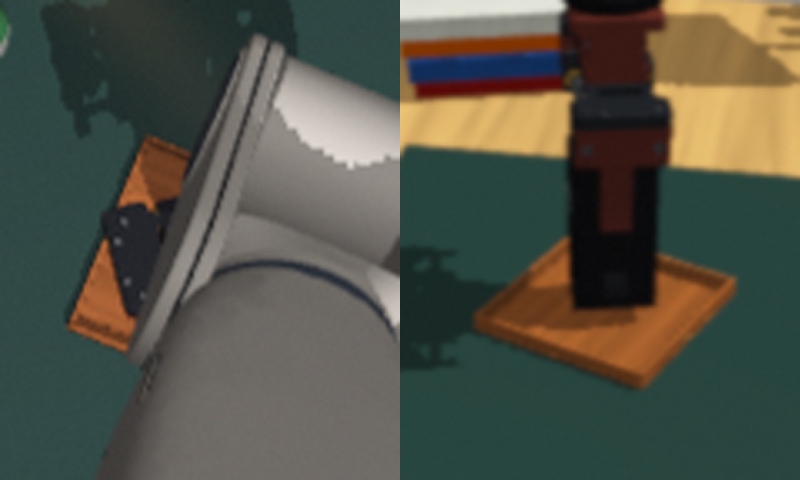

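The pack hangs upright over the middle of the tray (side crop, underside at about (615,305)), roughly 16 mm above the floor. I'll lower it slowly.

>>> apply_moves:
  increments:
    - [[48,0,0,4,0,0,0],[48,0,0,8,0,0,0],[48,0,0,11,0,0,0],[48,0,0,12,0,0,0],[48,0,0,13,0,0,0],[48,0,0,14,0,0,0],[48,0,0,14,0,0,0]]

```text
time_s: 15.95
tool_pos: [0.5441, -0.2104, 0.0895]
tcp_rot: [[0.967, 0.254, -0.0], [0.254, -0.967, 0.0], [-0.0, -0.0, -1.0]]
contact_force: [-0.2, -0.1, -4.0]
grip_width: 0.0518
finger_force: 14.0
```

>>> apply_moves:
  increments:
    - [[48,0,0,0.5,0,0,0],[48,0,0,1,0,0,0],[48,0,0,1.5,0,0,0],[48,0,0,2,0,0,0],[48,0,0,2,0,0,0]]

```text
time_s: 16.45
tool_pos: [0.5444, -0.2105, 0.0882]
tcp_rot: [[0.967, 0.254, 0.0], [0.254, -0.967, -0.0], [0.0, 0.0, -1.0]]
contact_force: [-1.4, 1.8, 1.8]
grip_width: 0.0521
finger_force: 14.0
```

It's on the floor: the load reversed from -4 to +1.8 N. I'll release and retreat.

>>> apply_moves:
  increments:
    - [[53,0,0,0,0,0,0],[56,0,0,0,0,0,0],[65,0,0,0,0,0,0],[87.8,0,0,0,0,0,0],[87.8,0,0,0,0,0,0],[87.8,0,0,0,0,0,0],[87.8,0,0,-10,0,0,0],[87.8,0,0,-30,0,0,0],[87.8,0,0,-60,0,0,0],[87.8,0,0,-100,0,0,0],[87.8,0,0,-140,0,0,0],[87.8,0,0,-140,0,0,0]]

```text
time_s: 17.65
tool_pos: [0.5474, -0.2118, 0.2342]
tcp_rot: [[0.967, 0.254, 0.01], [0.254, -0.967, -0.004], [0.009, 0.006, -1.0]]
contact_force: [0.6, 0.3, 0.7]
grip_width: 0.0873
finger_force: 0.0
```

```bash
python3 - <<'E'
from h import *
s=robot.state(); b=optics.capture("side")
cv2.imwrite("pics/s6.png",cv2.resize(b[130:370,140:400,::-1],None,fx=2.4,fy=2.4))
print(s['time_s'],s['tool_pos'],s['contact_force'],s['grip_width'])
E
```

```text
17.65 [ 0.54735538 -0.21175924  0.23423922] [0.60164366 0.31212261 0.66578653] 0.08733740873994333
```

View pics/s6.png

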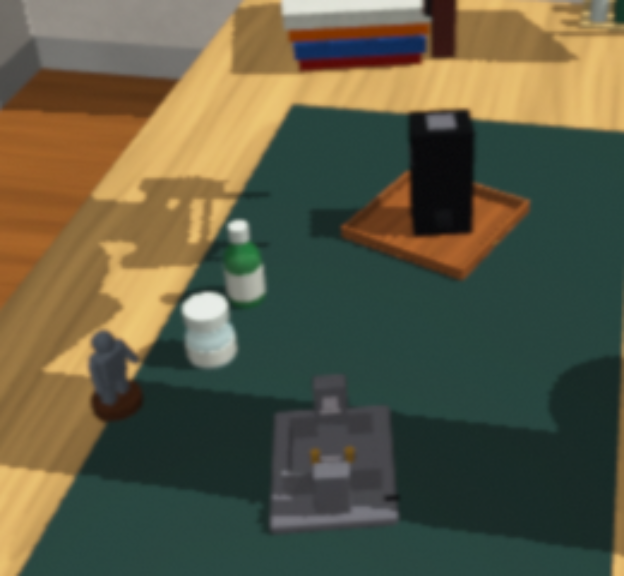

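The pack stands upright in the tray at (440,170), free of the gripper. The jar (210,330), bottle (243,265) and figure (113,375) are where they were, so I'm handing in.

```bash
python3 -c "
from cell import robot
print(robot.hand_in())"
```

```text
the job is handed in; nothing more can be done
None
```

I rocked the battery pack free one notch at a time, stood it upright on the floor of the far wooden tray and let go, then handed the job in at about 18 s; the jar, bottle and figure were not touched.

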